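# Home the roundness turntable and press its sunken zero key

### The arm

A 6-joint arm with a two-finger parallel gripper is mounted at the origin on the work surface. World frame = base frame: x ahead of the robot, y to its left, z up, the work surface at z = 0. Lengths are in m, angles in rad, forces in N, time in s.
With the tool pointing down it reaches from about 0.35 to 0.775 m from the base axis. Payload 7.3 kg.
Tool frame: the origin (TCP) lies at the very end of the fingers, on their centre line; the grasp point (between the pads) lies 19 mm behind it; z points along the fingers, y is the line along which they close (so a half turn about z gives the same grasp; the last joint's range is limited). The gripper opens to 92 mm and grips with 3 to 60 N. Pads are 19 mm wide; open, the fingers measure 130 mm over their backs; the gripper's body (75 mm by 190 mm) begins 47 mm behind the grasp point.
Start: joints at [-1.369, 0.342, 1.524, -0, 1.275, -0.146], TCP at [0.179, -0.494, 0.227] pointing down, gripper open.
Joint ranges: [-2.53, 2.53], [-0.77, 2.02], [0.04, 2.7], [-1, 4.14], [0.28, 2.66], [-3.11, 3.11]. Speed limits (rad/s): [2.57, 2.57, 3.14, 3.14, 3.14, 3.14].

### API

Orientations are given as [roll, pitch, yaw] about the fixed x, y, z axes, in that order (R = Rz(yaw) Ry(pitch) Rx(roll)).
In Python, from cell import robot gives the robot as it stands.
- The arm moves only by the tool apply_moves, never from a script. Its argument "motion" is text: rows parted by semicolons, each of 7 numbers parted by spaces: the opening in per cent of the stroke, from 0 (shut) to 100 (fully open), then the shift along the tool's x, y, z in cm, then the turn, a rotation vector about the tool's x, y, z in rad. A call has 1 to 20 rows; each row shifts and turns the commanded pose from where the row before left it, along the tool's axes as they then stand; what a row does not reach is not made up. A row lasts 1/8 s, in which the tool goes at most 62.5 mm and 10.7 degrees, less where a joint would pass 70% of its speed; a pose out of reach is approached as far as the arm can. A call with a gripper value outside its range is refused whole. The fingers move at their own pace and stop on an object; "force" is the grip in N (left out, the last holds). Time passes only in rows, so rows that do not move let the fingers close. It gives the time, the measured TCP pose, the force, the opening and the grip force at its end, in the units of the state.
- robot.observe(): the state, without advancing time (a new reading comes with each control period).
- robot.read_camera(name): name is "scene" or "top" or "wrist"; returns a dict with "img" (480x640x3 uint8, red, green, blue), "fovy" (degrees; the focal length in pixels is half the picture's height over the tangent of half this angle, whatever the lens; pixels are square), "cx", "cy" (the principal point, pixels), "k1" (the pictures are not rectified: a ray, as slopes to the right and down, at radius r is drawn at 1 + k1 r^2 times it, then the intrinsics apply), "R" (3x3) and "t" (3): a world point X has camera coordinates R X + t; the wrist camera has in their place "hand_eye" (4x4, takes a point from camera to tool coordinates, whose origin is the TCP and whose axes are the flange's). Camera axes: x right, y down, z forward; pixel columns grow to the right and rows downward; lengths in m; the calibration is good to about 2 mm. A picture is of the moment at which its call begins: read the wrist's pose just before it. There is no depth.
- robot.hand_in(): hands the job in; it is judged then, once.
Trained networks look in a picture, given as the dict that the camera call returned (one of the last four; its "shot" number tells which), for a name from the list of things; names that differ only in an ending like _2 or _b are one class to them, and where a whole thing is asked for, a point or a joint stands for the part that bears it (a point fixed in the world has none). Each returns a list of dicts, best first, with "score" (0 to 1); they miss things now and then, are a little off and sometimes report something else, mostly with a low value. They report only what shows in the picture. A call takes as long as a camera call. They do not tell look-alikes from the thing itself.
- robot.search_frame(target, picture): "centre" ([x, y, z] in m, in world coordinates, good to about 4 mm: the middle of the surface that is visible of it).
- robot.trace(target, picture): "pixels" (480x640 bool, what is visible of it).
The state is a dict: "time": time; "qpos": joint angles; "qvel": joint speeds; "joint_efforts": joint torques, N m; "tool_pos": TCP position; "tool_rot": TCP orientation; "contact_force": force on the tool from outside, world axes, zero at the start; "torque": the same for the moment, N m; "opening": finger opening in m; "grip_force": force on a finger pad.
Only numpy, scipy, OpenCV 4.12 (cv2) and the standard library are available. Lean on these libraries where they do the work, as an engineer would, in place of code of your own. Each camera call takes 0.05 s, during which the arm holds its last target. There are 200 camera calls.

### The job

Home and zero the roundness turntable: push the bare metal back of its upright lug, without gripping the lug or touching its rubber bumper, until the bumper rests against the fixed steel stop. Then, with the turntable still home, reach a fingertip into the round well, press the sunken key all the way down for a moment, and let it come back up. Do not touch the test cylinder or the probe, do not press the key in the square well, and leave the surface gauge and the ceramic square where they are.

Things in the scene. Friction and masses are not known exactly. Their poses are not given: they have to be found in the camera images.
- station: dark granite plate 280 x 280 x 40 mm, fixed on the work surface; origin at the centre of its underside, on the turntable's vertical axis; z up. Let into it is a black anodised turntable disc, 240 mm in diameter, its top 46 mm above the work surface
- turntable (a joint): angle of the turntable in rad: 0 = home (bumper against the stop, a hard limit), up to 1.7 away from home. It falls as the turntable turns counter-clockwise seen from above. It starts between 0.7 and 1.4, stays where it is left, and drags with about 2 N at the lug
- lug (a point): centre of the bare metal back (pushing) face of the upright lug on the disc, 95 mm from the axis, 20 mm above the disc. The lug is an aluminium plate 34 mm wide along the radius, 6 mm thick, 40 mm tall (top 86 mm above the work surface); its bare face lies in the vertical plane through the turntable axis and faces clockwise (seen from above), so pushing it square drives the lug counter-clockwise, towards the stop. Nothing stands on the disc behind it
- bumper (a point): centre of the front (stop-side) face of the black rubber bumper on the lug's other side; the bumper is 24 mm wide, 10 mm thick, 30 mm tall and is not to be touched; at home this face meets the stop bar
- stop (a point): centre of the contact face of the fixed steel stop bar, 95 mm from the turntable axis, 71 mm above the work surface; the bar is 18 mm tall and 14 mm thick, reaches inwards over the disc (78 to 144 mm from the axis) from a post 18 mm in diameter and 86 mm tall standing on the granite. At home the lug's bare face is 16 mm short (clockwise) of this face
- test_cylinder: loose steel roundness test cylinder, 40 mm in diameter, 50 mm tall, standing on the disc near its centre and riding with it; top 96 mm above the work surface; origin at the centre of its underside
- probe: chrome indicator probe on a round post standing on the granite plate near its corner away from the robot and fixed there, top 94 mm above the work surface, its stylus reaching in over the disc to about 10 mm short of the cylinder; origin at the centre of the post's underside
- round_box: grey box 90 x 90 x 55 mm fixed on the work surface, with a ROUND well in the middle of its top, 50 mm in diameter and 28 mm deep; origin at the centre of its underside. The two boxes may change places
- round_top (a point): centre of the top of the key in the round well: the zero key, white, 26 mm in diameter, its top 18 mm below the rim of the well (37 mm above the work surface) when up
- round_key (a joint): travel of the round well's key in m: 0 up, 0.006 fully down against its end stop; springs back; 1.6 N to start, 4 N fully down
- square_box: a second grey box of the same size, its well SQUARE, 50 x 50 mm and 28 mm deep, with a like key that must not be pressed; origin at the centre of its underside
- square_key (a joint): travel of the square well's key in m: 0 up, 0.006 down
- surface_gauge: loose cast-iron surface gauge: round base 72 mm in diameter, thin pillar 188 mm tall with a scriber; origin at the centre of its underside
- ceramic_square: loose white ceramic L-shaped square, 110 x 110 x 14 mm, lying flat; origin at the middle of its outline's underside
Things that resemble listed ones, but are neither listed nor needed, are in the scene too. What is shaped like the round_box but blue is not meant.

How it is judged:
By the outcome, as a careful person would: the job done as asked, in the order asked, and still so for the second after the job is handed in, with the robot touching nothing.
It also fails if it takes over 51 s, if anything falls off the work surface, if the arm or the gripper's body presses on something with over 40 N, if the wrist force passes 120 N, or if a joint passes its speed limit or range.

## Working session

There is one attempt and no reset: what is moved stays moved. The work goes in short steps, Python scripts to look and compute and a tool call to move; the robot and the scene stay as the last step left them, time stands still between calls to the robot, and variables do not carry over. Pictures are saved under pics/ and viewed, at most 10 in all, crops included, and the job is handed in when it is done.

Besides the shell and the picture viewer there is one more tool, called after ">>>" by a JSON object that holds its "fn" and its "kwargs". apply_moves: Moves the arm, as the interface text tells. Its arguments: {"type":"object","properties":{"motion":{"type":"string"},"force":{"type":"number"}},"required":["motion"]}

```bash
mkdir -p pics; ls
cat > h.py <<'E'
import numpy as np, cv2
from cell import robot
def save(n,p): cv2.imwrite(n,cv2.cvtColor(p["img"],cv2.COLOR_RGB2BGR))
def K(p):
    f=240/np.tan(np.radians(p["fovy"])/2); return f
def proj(p,X,R=None,t=None):
    R=p["R"] if R is None else R; t=p["t"] if t is None else t
    c=np.atleast_2d(X)@np.array(R).T+np.array(t); s=c[:,:2]/c[:,2:]; r2=(s**2).sum(1,keepdims=True)
    return s*(1+p["k1"]*r2)*K(p)+[p["cx"],p["cy"]]
def back(p,uv,z):
    d=(np.atleast_2d(uv).astype(float)-[p["cx"],p["cy"]])/K(p); s=d.copy()
    for _ in range(20): s=d/(1+p["k1"]*(s**2).sum(1,keepdims=True))
    R=np.array(p["R"]);t=np.array(p["t"]); o=-R.T@t; w=np.c_[s,np.ones(len(s))]@R
    return o+w*((z-o[2])/w[:,2])[:,None]
E
python3 - <<'E'
from h import *
print(robot.observe())
for n in("top","scene"):
    p=robot.read_camera(n); save(f"pics/{n}1.png",p)
    print(n,p["fovy"],p["k1"],np.round(-np.array(p["R"]).T@p["t"],3))
    for k in "station lug bumper stop test_cylinder probe round_box round_top square_box surface_gauge ceramic_square".split():
        try:
            r=robot.search_frame(k,p); print(k,[(np.round(d["centre"],3).tolist(),round(d["score"],2)) for d in r[:3]],[proj(p,d["centre"])[0].round().tolist() for d in r[:3]])
        except Exception as e: print(k,e)
E
```

```text
pics
{'time': 0.0, 'qpos': array([-1.36902108e+00,  3.42673614e-01,  1.52498336e+00, -1.76306246e-05,
        1.27536862e+00, -1.46025818e-01]), 'qvel': array([-0.00116234, -0.0002588 ,  0.00090792,  0.00120837,  0.00119081,
       -0.00037581]), 'joint_efforts': array([-6.54166506e-04, -4.31235266e+01, -2.44218528e+01,  7.18268403e-02,
        5.61814138e-02, -1.12017840e-04]), 'tool_pos': array([ 0.17886191, -0.49318468,  0.22608218]), 'tool_rot': array([-3.14017251e+00, -1.91822902e-04,  3.47806077e-01]), 'contact_force': array([ 0.40148708,  0.05812719, -0.59820127]), 'torque': array([-0.02153914, -0.00918442, -0.01230811]), 'grip_force': 0.0, 'opening': 0.09181191671698341}
top 46.41886021786527 0.013392586423457127 [ 0.496 -0.003  1.532]
station [([0.566, 0.126, 0.045], 0.97), ([0.65, -0.205, 0.038], 0.4)] [[266.0, 265.0], [391.0, 237.0]]
lug [([0.571, 0.134, 0.048], 0.58)] [[263.0, 263.0]]
bumper [([0.565, 0.132, 0.045], 0.69)] [[264.0, 265.0]]
stop [([0.652, -0.206, 0.037], 0.46)] [[391.0, 236.0]]
test_cylinder [([0.567, 0.139, 0.098], 0.7)] [[260.0, 263.0]]
probe [([0.676, 0
[... 922 characters left out ...]
nder [([0.581, 0.137, 0.093], 0.96), ([0.577, 0.138, 0.047], 0.63)] [[395.0, 237.0], [393.0, 246.0]]
probe [([0.694, 0.172, 0.08], 0.64)] [[396.0, 290.0]]
round_box [([0.794, -0.171, 0.053], 0.69), ([0.744, -0.349, 0.054], 0.65), ([0.657, -0.203, 0.053], 0.6)] [[224.0, 285.0], [162.0, 240.0], [237.0, 229.0]]
round_top [([0.736, -0.352, 0.035], 0.47)] [[165.0, 241.0]]
square_box [([0.506, -0.259, 0.046], 0.79), ([0.582, 0.137, 0.089], 0.35), ([0.575, 0.136, 0.045], 0.32)] [[243.0, 174.0], [394.0, 238.0], [392.0, 246.0]]
surface_gauge [([0.542, -0.447, 0.026], 0.61), ([0.504, -0.259, 0.047], 0.22)] [[171.0, 169.0], [243.0, 173.0]]
ceramic_square [([0.497, 0.406, 0.014], 0.91)] [[511.0, 260.0]]
```

View pics/top1.png

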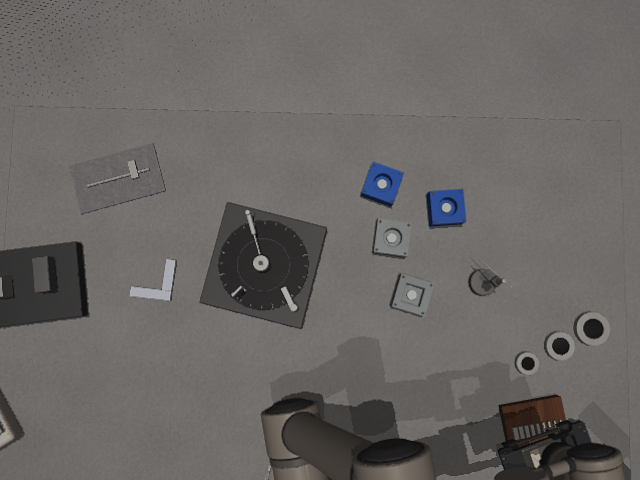

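View pics/scene1.png

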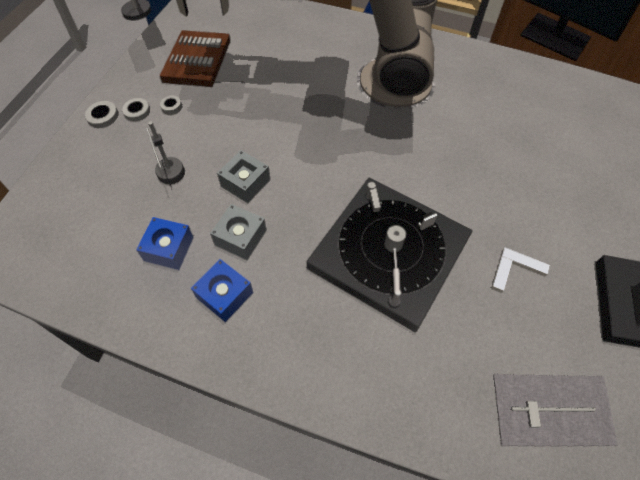

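Top view: the turntable is at about (264,265), the lug with its bumper at (237,292), the stop arm at (289,300) and the probe at (251,221). There are three round-well boxes: grey at (392,237), and blue at (382,184) and (446,207). The square-well box is grey, at (411,293). The one meant is the grey round-well box at (392,237), because the blue ones are excluded. I'll confirm that in a crop.

Run:
```python
from h import *
p=robot.read_camera("top"); im=p["img"]
a=cv2.resize(im[195:335,195:335],None,fx=4,fy=4,interpolation=2); b=cv2.resize(im[160:320,360:420],None,fx=3.5,fy=3.5,interpolation=2)
o=np.zeros((560,560+210,3),np.uint8);o[:,:560]=a;o[:560,560:]=b[:560,:210]
save("pics/c1.png",{"img":o})
c=back(p,[(229,203),(327,227),(302,328),(200,303)],0.04);print(c.round(3),c.mean(0).round(4))
print(back(p,[(392,237.5),(411,294)],.055).round(3))
w=robot.read_camera("wrist");print(np.round(w["hand_eye"],3),w["fovy"])
```

```text
[[ 0.73   0.233  0.04 ]
 [ 0.672 -0.032  0.04 ]
 [ 0.402  0.027  0.04 ]
 [ 0.461  0.299  0.04 ]] [0.5665 0.1317 0.04  ]
[[ 0.647 -0.205  0.055]
 [ 0.499 -0.257  0.055]]
[[-0.    -0.952 -0.306  0.083]
 [ 1.    -0.     0.     0.001]
 [-0.    -0.306  0.952 -0.158]
 [ 0.     0.     0.     1.   ]] 66.14753572394335
```

View pics/c1.png

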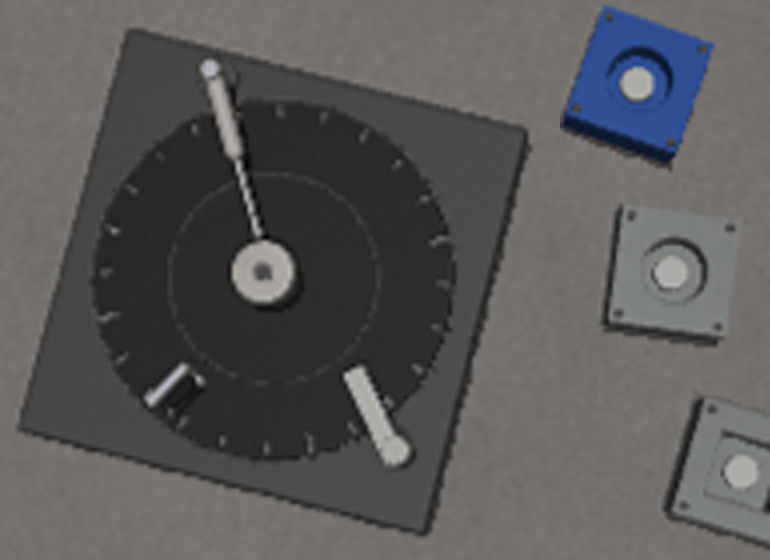

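The crop confirms it: the grey round-well box is at crop (672,270), just below the blue one, and the square-well box is at (740,470). The lug's bare metal edge runs from (147,400) to (181,364) in the crop, with the black bumper on its stop side. The stop bar's left edge runs from (346,373) to (383,452).

Run:
```python
from h import *
p=robot.read_camera("top")
g=lambda l,z:back(p,195+np.array(l)/4.-0.4,z)
C=np.array([.5665,.1317])
print("disc",g([(94,275),(456,275),(273,98),(273,460)],.046).round(3))
for n,l,z in(("lug",[(147,400),(181,364)],.086),("stop",[(346,373),(383,452)],.08),("cyl",[(263,272)],.096)):
    q=g(l,z)[:,:2]; v=q-C; print(n,q.round(4),np.hypot(*v.T).round(4),np.degrees(np.arctan2(v[:,1],v[:,0])).round(1), "dir",np.degrees(np.arctan2(*(q[0]-q[-1])[::-1])))
```

```text
disc [[0.567 0.254 0.046]
 [0.573 0.014 0.046]
 [0.688 0.14  0.046]
 [0.448 0.132 0.046]]
lug [[0.4857 0.2102]
 [0.5093 0.1893]] [0.1126 0.0812] [135.8 134.8] dir 138.35965669807663
stop [[0.5061 0.0834]
 [0.456  0.058 ]] [0.0773 0.1328] [-141.3 -146.3] dir 26.849802322047136
cyl [[0.5693 0.1376]] [0.0065] [64.9] dir 0.0
```

>>> {"fn": "apply_moves", "kwargs": {"motion": "0 0 0 -2 0 0 -0.15;0 0 0 -2 0 0 -0.15;0 0 0 -1 0 0 -0.15;0 4.74 -1.59 0 0 0 0;0 4.74 -1.59 0 0 0 0;0 4.74 -1.59 0 0 0 0;0 4.74 -1.59 0 0 0 0;0 4.74 -1.59 0 0 0 0;0 4.74 -1.59 0 0 0 0;0 4.74 -1.59 0 0 0 0;0 4.74 -1.59 0 0 0 0;0 4.74 -1.59 0 0 0 0;0 4.74 -1.59 0 0 0 0;0 4.74 -1.59 0 0 0 0;0 4.74 -1.59 0 0 0 0;0 4.74 -1.59 0 0 0 0;0 4.74 -1.59 0 0 0 0;0 4.74 -1.59 0 0 0 0;0 4.74 -1.59 0 0 0 0", "force": 20}}

```text
time: 3.72
tool_pos: [0.527, 0.2286, 0.2767]
tool_rot: [3.141, -0.0, 0.798]
contact_force: [1.1, -0.7, 0.6]
opening: 0.0007
grip_force: 0.0
```

```bash
cat >> h.py <<'E'
from scipy.spatial.transform import Rotation as Ro
def wrist():
    s=robot.observe(); p=robot.read_camera("wrist"); T=np.eye(4); T[:3,:3]=Ro.from_euler("xyz",s["tool_rot"]).as_matrix(); T[:3,3]=s["tool_pos"]
    M=np.linalg.inv(T@np.array(p["hand_eye"])); p["R"]=M[:3,:3]; p["t"]=M[:3,3]; return s,p
E
python3 - <<'E'
from h import *
s,p=wrist(); C=np.array([.5675,.133]); im=p["img"].copy()
th=np.radians(135.5); er=np.array([np.cos(th),np.sin(th)])
for r in(.078,.112):
    for z in (.046,.086):
        u=proj(p,[*(C+r*er),z])[0]; print(r,z,u.round()); cv2.circle(im,tuple(int(x) for x in u),3,(255,0,0),1)
u=proj(p,[*s["tool_pos"]])[0];print(u)
save("pics/w1.png",{"img":im})
E
```

```text
0.078 0.046 [339. 239.]
0.078 0.086 [341. 251.]
0.112 0.046 [309. 238.]
0.112 0.086 [307. 250.]
[322.79205602 303.99501099]
```

View pics/w1.png

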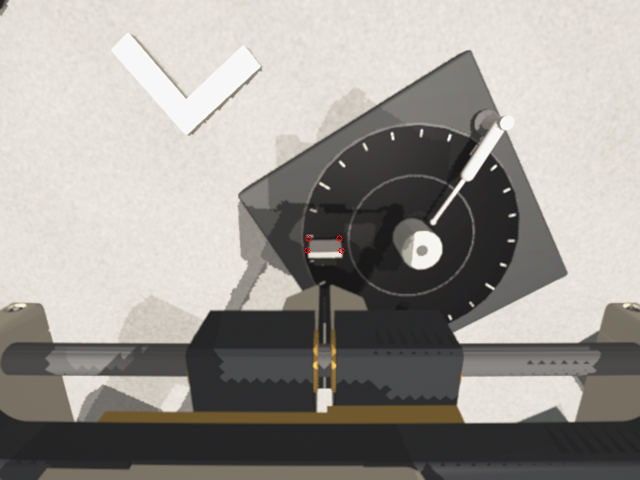

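The wrist view shows the lug's bare face at (308–341, 237–251), exactly where predicted. The fingertips at (323,285) are on its clear side. Next I descend behind it.

>>> {"fn": "apply_moves", "kwargs": {"motion": "0 0 0 5 0 0 0;0 0 0 5 0 0 0;0 0 0 5 0 0 0;0 0 0 4 0 0 0;0 0 0 2.6 0 0 0;0 0 0 0 0 0 0;0 -1 0 0 0 0 0;0 -1 0 0 0 0 0;0 0 0 0 0 0 0"}}

```text
time: 4.9
tool_pos: [0.5123, 0.2121, 0.0618]
tool_rot: [3.141, -0.001, 0.797]
contact_force: [0.2, 0.3, 0.4]
opening: 0.0006
grip_force: 0.0
```

>>> {"fn": "apply_moves", "kwargs": {"motion": "0 -0.5 0 0 0 0 0;0 -0.4 0 0 0 0 0;0 -0.3 0 0 0 0 0;0 0 0 0 0 0 0"}}

```text
time: 5.4
tool_pos: [0.5041, 0.2039, 0.0608]
tool_rot: [3.141, -0.0, 0.798]
contact_force: [0.7, 1.3, 0.5]
opening: 0.0004
grip_force: 0.3
```

>>> {"fn": "apply_moves", "kwargs": {"motion": "0 -0.57 -0.04 0 0 0 -0.06;0 -0.57 -0.04 0 0 0 -0.06;0 -0.57 -0.04 0 0 0 -0.06;0 -0.57 -0.04 0 0 0 -0.06;0 -0.57 -0.04 0 0 0 -0.06;0 -0.57 -0.04 0 0 0 -0.06;0 0 0 0 0 0 0"}}

```text
time: 6.28
tool_pos: [0.4819, 0.1775, 0.0605]
tool_rot: [-3.141, 0.001, 1.157]
contact_force: [-0.0, -0.7, 0.7]
opening: 0.0003
grip_force: 0.0
```

>>> {"fn": "apply_moves", "kwargs": {"motion": "0 -0.57 -0.04 0 0 0 -0.06;0 -0.57 -0.04 0 0 0 -0.06;0 -0.57 -0.04 0 0 0 -0.06;0 -0.57 -0.04 0 0 0 -0.06;0 -0.57 -0.04 0 0 0 -0.06;0 -0.57 -0.04 0 0 0 -0.06;0 -0.57 -0.04 0 0 0 -0.06;0 -0.57 -0.04 0 0 0 -0.06;0 -0.57 -0.04 0 0 0 -0.06;0 -0.57 -0.04 0 0 0 -0.06;0 -0.57 -0.04 0 0 0 -0.06;0 0 0 0 0 0 0"}}

```text
time: 7.78
tool_pos: [0.4708, 0.117, 0.0605]
tool_rot: [-3.141, 0.0, 1.816]
contact_force: [0.2, 0.7, 0.1]
opening: 0.0008
grip_force: 0.0
```

Run:
```python
from h import *
s,p=wrist(); print(s["contact_force"])
q=robot.read_camera("scene")
o=np.hstack([p["img"][120:400,180:480],cv2.resize(q["img"][170:310,310:470],None,fx=2,fy=2,interpolation=2)])
save("pics/w2.png",{"img":o})
```

```text
[0.16067781 0.6934205  0.12019716]
```

View pics/w2.png

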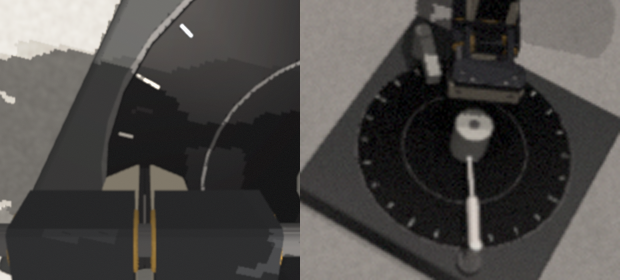

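>>> {"fn": "apply_moves", "kwargs": {"motion": "0 -0.29 -0.02 0 0 0 -0.03;0 -0.29 -0.02 0 0 0 -0.03;0 -0.29 -0.02 0 0 0 -0.03;0 -0.29 -0.02 0 0 0 -0.03;0 -0.29 -0.02 0 0 0 -0.03;0 0 0 0 0 0 0"}}

```text
time: 8.62
tool_pos: [0.4747, 0.1026, 0.0607]
tool_rot: [3.141, 0.001, 1.968]
contact_force: [0.5, 0.7, -0.0]
opening: 0.0
grip_force: 0.0
```

>>> {"fn": "apply_moves", "kwargs": {"motion": "0 -0.15 -0.01 0 0 0 -0.015;0 -0.15 -0.01 0 0 0 -0.015;0 0 0 0 0 0 0"}}

```text
time: 9.0
tool_pos: [0.4755, 0.1001, 0.0608]
tool_rot: [3.141, 0.0, 1.998]
contact_force: [-0.9, 1.0, 0.9]
opening: 0.0008
grip_force: 0.8
```

Now small pushes while I watch for the force to rise.

>>> {"fn": "apply_moves", "kwargs": {"motion": "0 -0.15 -0.01 0 0 0 -0.015;0 -0.15 -0.01 0 0 0 -0.015;0 0 0 0 0 0 0"}}

```text
time: 9.38
tool_pos: [0.4755, 0.0994, 0.0608]
tool_rot: [-3.141, -0.003, 2.028]
contact_force: [-3.9, 13.4, 3.4]
opening: 0.0002
grip_force: 7.0
```

>>> {"fn": "apply_moves", "kwargs": {"motion": "0 -0.1 0 0 0 0 -0.01;0 0 0 0 0 0 0"}}

```text
time: 9.62
tool_pos: [0.4754, 0.0993, 0.0608]
tool_rot: [-3.141, -0.005, 2.038]
contact_force: [-5.2, 17.3, 5.4]
opening: 0.0005
grip_force: 9.2
```

>>> {"fn": "apply_moves", "kwargs": {"motion": "0 -0.1 0 0 0 0 0;0 0 0 0 0 0 0"}}

```text
time: 9.88
tool_pos: [0.4754, 0.0993, 0.0608]
tool_rot: [-3.141, -0.006, 2.038]
contact_force: [-7.6, 23.2, 7.2]
opening: 0.0005
grip_force: 11.7
```

The push is blocked with the force climbing, which matches the predicted home position. I'll back straight off, rise and check.

>>> {"fn": "apply_moves", "kwargs": {"motion": "0 0.5 0 0 0 0 0;0 1 0 0 0 0 0;0 2 0 0 0 0 0;0 0 0 -3 0 0 0;0 0 0 -5 0 0 0;0 0 0 -5 0 0 0;0 1 0 -5 0 0 0;0 5 0 0 0 0 0;0 5 0 0 0 0 0;0 0 0 0 0 0 0"}}

```text
time: 11.12
tool_pos: [0.4107, 0.2271, 0.2408]
tool_rot: [3.141, -0.0, 2.042]
contact_force: [-0.3, -0.8, 0.8]
opening: 0.0005
grip_force: 0.0
```

Run:
```python
from h import *
s,p=wrist(); print(s["tool_pos"],s["tool_rot"],s["contact_force"])
q=robot.read_camera("top"); z=robot.read_camera("scene")
o=np.hstack([cv2.resize(q["img"][255:335,225:325],None,fx=4,fy=4,interpolation=2),cv2.resize(z["img"][170:250,330:430],None,fx=4,fy=4,interpolation=2)])
save("pics/w3.png",{"img":o}); save("pics/w3w.png",p)
t=robot.search_frame("round_top",q); print([(d["centre"],d["score"]) for d in t[:3]])
```

```text
[0.41072131 0.22707103 0.24084999] [ 3.14129102e+00 -3.92748876e-06  2.04193246e+00] [-0.32287543 -0.79774483  0.80144486]
[([0.7949, -0.1763, 0.0346], 0.66), ([0.6521, -0.2065, 0.0365], 0.65), ([0.7406, -0.3504, 0.0344], 0.65)]
```

View pics/w3.png

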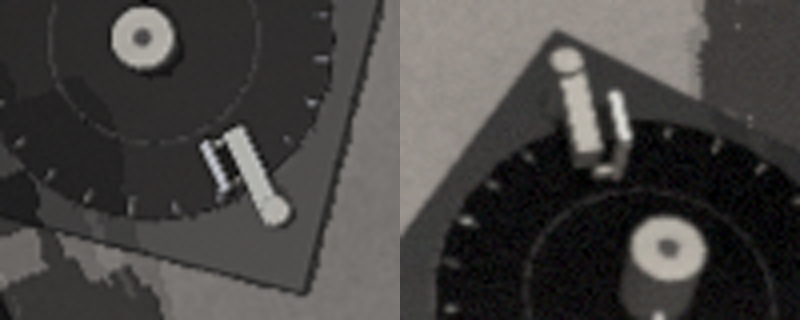

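The bumper sits against the stop in both views: lug at (217,168) and bar at (245,170) in the left crop. The test cylinder and probe are undisturbed. Next is the round well.

>>> {"fn": "apply_moves", "kwargs": {"motion": "0 -4.94 0.17 0 0 0 0;0 -4.94 0.17 0 0 0 0;0 -4.94 0.17 0 0 0 0;0 -4.94 0.17 0 0 0 0;0 -4.94 0.17 0 0 0 0;0 -4.94 0.17 0 0 0 0;0 -4.94 0.17 0 0 0 0;0 -4.94 0.17 0 0 0 0;0 -4.94 0.17 0 0 0 0;0 -4.94 0.17 0 0 0 0;0 0 0 4 0 0 0;0 0 0 4 0 0 0;0 0 0 0 0 0 0"}}

```text
time: 12.95
tool_pos: [0.6473, -0.2094, 0.1567]
tool_rot: [-3.136, -0.006, 2.036]
contact_force: [-0.3, -0.4, 0.2]
opening: 0.0004
grip_force: 0.0
```

Run:
```python
from h import *
s,p=wrist(); print(s["tool_pos"],s["tool_rot"])
for k in("round_top","round_box"): print(k,[(np.round(d["centre"],4),round(d["score"],2)) for d in robot.search_frame(k,p)[:3]])
im=p["img"].copy()
a=np.linspace(0,2*np.pi,40)
for c in((.6505,-.2055),):
  for r,z in((.025,.055),(.013,.037)):
    u=proj(p,np.c_[c[0]+r*np.cos(a),c[1]+r*np.sin(a),a*0+z]); cv2.polylines(im,[u.round().astype(int).reshape(-1,1,2)],True,(255,0,0),1)
save("pics/w4.png",{"img":im})
```

```text
[ 0.64733998 -0.20935246  0.15667695] [-3.13618622 -0.00611931  2.03552642]
round_top [(array([ 0.7933, -0.1784,  0.0393]), 0.9), (array([ 0.6463, -0.2043,  0.0359]), 0.65), (array([ 0.5393, -0.4447,  0.0315]), 0.21)]
round_box [(array([ 0.647 , -0.2028,  0.055 ]), 0.93), (array([ 0.7858, -0.1693,  0.0564]), 0.93), (array([ 0.7131, -0.3321,  0.0567]), 0.63)]
```

View pics/w4.png

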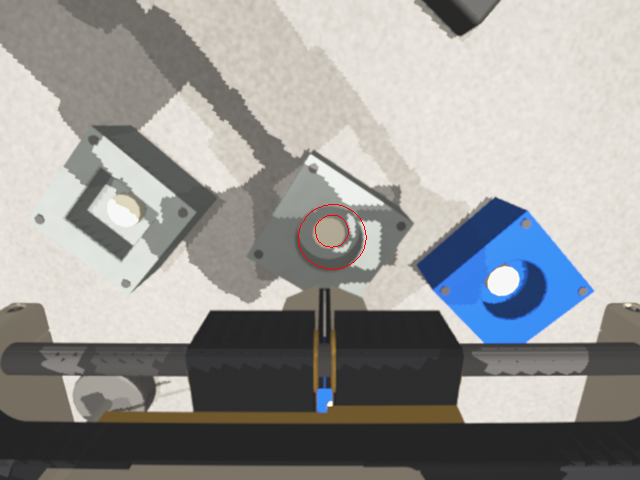

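The wrist view shows the grey round well centred at (331,236) with its key at (331,231), and the overlay for (0.650,-0.206) fits within 1–2 px. The square-well box is at (105,215) and the blue box at (505,275).

Run:
```python
from h import *
s,p=wrist(); print(s["tool_pos"],s["tool_rot"],s["qpos"])
im=p["img"]; g=cv2.medianBlur(cv2.cvtColor(im,cv2.COLOR_RGB2GRAY),3)
for a,b,z in((26,44,.055),(12,24,.037)):
    c=cv2.HoughCircles(g[170:290,260:410],cv2.HOUGH_GRADIENT,1,10,param1=80,param2=12,minRadius=a,maxRadius=b)
    if c is not None:
        for u in c[0][:3]: print(u+[260,170,0],back(p,(u[:2]+[260,170]),z).round(4))
for k in("round_top","round_box"): print(k,[(np.round(d["centre"],4),round(d["score"],2)) for d in robot.search_frame(k,p)[:3]])
```

```text
[ 0.6504967  -0.20953919  0.16279981] [3.13973678e+00 2.58561630e-03 2.03692284e+00] [-4.23565364e-01  6.84383169e-01  1.12314415e+00 -1.91734610e-04
  1.33088808e+00 -8.89649013e-01]
[322.5        232.5         31.79999924] [[ 0.6476 -0.2074  0.055 ]]
[329.5        210.5         43.40000153] [[ 0.6447 -0.1899  0.055 ]]
[323.5        220.5         32.09999847] [[ 0.6441 -0.1987  0.055 ]]
[328.5        223.5         22.10000038] [[ 0.6509 -0.2034  0.037 ]]
[316.5        228.5         22.29999924] [[ 0.6442 -0.2114  0.037 ]]
[325.5        234.5         22.29999924] [[ 0.6529 -0.2127  0.037 ]]
round_top [(array([ 0.7927, -0.1791,  0.0377]), 0.97), (array([ 0.6475, -0.2069,  0.0374]), 0.93), (array([ 0.6478, -0.2052,  0.0543]), 0.74)]
round_box [(array([ 0.7244, -0.3592,  0.0401]), 0.76), (array([ 0.7865, -0.1707,  0.0556]), 0.63), (array([ 0.6499, -0.2017,  0.0347]), 0.59)]
```

Run:
```python
from h import *
s,p=wrist(); print(s["tool_pos"],s["tool_rot"])
for k,z in(("round_top",.037),("round_box",.055)):
    for d in robot.trace(k,p)[:4]:
        m=d["pixels"].astype(np.uint8); v,u=np.nonzero(m); c=(u.mean(),v.mean())
        print(k,round(d["score"],2),len(u),np.round(c,1),back(p,c,z).round(4))
im=cv2.resize(p["img"][130:310,220:440],None,fx=3,fy=3,interpolation=2)
a=np.linspace(0,2*np.pi,60)
for c,col in(((.6495,-.2055),(255,0,0)),):
  for r,z in((.025,.055),(.025,.027),(.013,.037)):
    u=(proj(p,np.c_[c[0]+r*np.cos(a),c[1]+r*np.sin(a),a*0+z])-[220,130])*3+1; cv2.polylines(im,[u.round().astype(int).reshape(-1,1,2)],True,col,1)
save("pics/w5.png",{"img":im})
```

```text
[ 0.65055553 -0.20886154  0.16294649] [3.13940378e+00 2.88200471e-03 2.03776596e+00]
round_top 0.92 768 [323.8 226.2] [[ 0.6487 -0.2064  0.037 ]]
round_top 0.7 116 [326.9 399.3] [[ 0.7278 -0.3571  0.037 ]]
round_top 0.67 763 [493.5 273.6] [[ 0.7945 -0.1793  0.037 ]]
round_top 0.34 1426 [454.4  11.9] [[ 0.66   -0.0312  0.037 ]]
round_box 0.81 14723 [494.9 270.4] [[ 0.7824 -0.1738  0.055 ]]
round_box 0.53 263 [324.2 399.4] [[ 0.7184 -0.3441  0.055 ]]
```

View pics/w5.png

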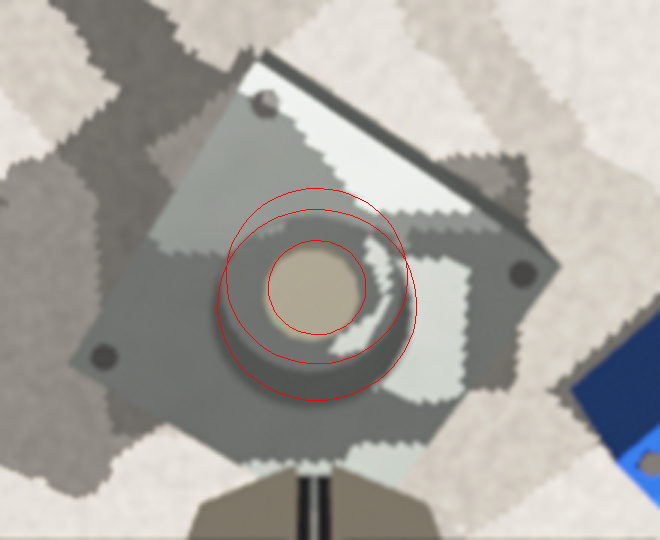

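The settled view puts the key centre at (0.649,-0.2066). I'll align over it and descend to just above the rim.

>>> {"fn": "apply_moves", "kwargs": {"motion": "0 0.28 -0.04 0 0 0 0;0 0 0 4 0 0 0;0 0 0 3.5 0 0 0;0 0 0 2.2 0 0 0;0 0 0 0 0 0 0;0 0 0 0 0 0 0;0 0 0 0 0 0 0"}}

```text
time: 14.28
tool_pos: [0.6489, -0.2064, 0.0654]
tool_rot: [3.14, 0.002, 2.038]
contact_force: [1.1, -0.5, -0.5]
opening: 0.0006
grip_force: 0.0
```

Run:
```python
from h import *
for _ in range(3):
    s,p=wrist(); print(s["tool_pos"],s["tool_rot"],s["contact_force"])
```

```text
[ 0.64894965 -0.2063958   0.06537829] [3.13994846e+00 2.17469345e-03 2.03790619e+00] [ 1.08476313 -0.46817531 -0.54013855]
[ 0.64881792 -0.20639521  0.06519246] [3.14011621e+00 1.96472435e-03 2.03779195e+00] [0.87399437 0.54444465 0.15664336]
[ 0.64867347 -0.20629548  0.06493921] [3.14037527e+00 1.55723074e-03 2.03780581e+00] [ 0.74856261  0.31497799 -0.12561167]
```

>>> {"fn": "apply_moves", "kwargs": {"motion": "0 0 0 1 0 0 0;0 0 0 1 0 0 0;0 0 0 0.5 0 0 0;0 0 0 0 0 0 0"}}

```text
time: 14.92
tool_pos: [0.6478, -0.206, 0.0379]
tool_rot: [-3.141, -0.001, 2.038]
contact_force: [-0.0, -0.7, 0.4]
opening: 0.0002
grip_force: 0.0
```

>>> {"fn": "apply_moves", "kwargs": {"motion": "0 0 0 0.4 0 0 0;0 0 0 0.4 0 0 0;0 0 0 0 0 0 0;0 0 0 0 0 0 0"}}

```text
time: 15.42
tool_pos: [0.6485, -0.2063, 0.0313]
tool_rot: [3.141, 0.001, 2.038]
contact_force: [-0.6, 0.7, 4.6]
opening: 0.0005
grip_force: 2.5
```

Nearly at the end stop. I'll press slightly more until it is firm.

>>> {"fn": "apply_moves", "kwargs": {"motion": "0 0 0 0.15 0 0 0;0 0 0 0 0 0 0;0 0 0 0 0 0 0"}}

```text
time: 15.8
tool_pos: [0.6486, -0.2063, 0.0312]
tool_rot: [3.141, 0.001, 2.038]
contact_force: [-4.3, 1.5, 13.4]
opening: 0.0001
grip_force: 6.4
```

>>> {"fn": "apply_moves", "kwargs": {"motion": "0 0 0 0.1 0 0 0;0 0 0 0 0 0 0;0 0 0 0 0 0 0"}}

```text
time: 16.18
tool_pos: [0.6486, -0.2063, 0.031]
tool_rot: [3.14, 0.002, 2.038]
contact_force: [-5.8, 2.4, 17.8]
opening: 0.0005
grip_force: 8.8
```

The force rises with no further travel at z = 0.031, so the key is fully down. I'll lift straight out.

>>> {"fn": "apply_moves", "kwargs": {"motion": "0 0 0 -0.5 0 0 0;0 0 0 -1 0 0 0;0 0 0 -2 0 0 0;0 0 0 -4 0 0 0;0 0 0 -5 0 0 0;0 0 0 -5 0 0 0;0 -5 0 0 0 0 0;0 0 0 0 0 0 0;0 0 0 0 0 0 0;0 0 0 0 0 0 0"}}

```text
time: 17.42
tool_pos: [0.6703, -0.2498, 0.2028]
tool_rot: [-3.141, -0.001, 2.038]
contact_force: [0.6, 0.5, 0.2]
opening: 0.0008
grip_force: 0.0
```

Run:
```python
from h import *
s=robot.observe(); print(s["time"],s["tool_pos"],s["contact_force"])
q=robot.read_camera("top"); z=robot.read_camera("scene")
o=np.hstack([cv2.resize(q["img"][190:335,195:335],None,fx=2.7,fy=2.7,interpolation=2)[:390],cv2.resize(z["img"][140:335,130:330],None,fx=2,fy=2,interpolation=2)])
save("pics/end.png",{"img":o})
```

```text
17.425 [ 0.67030084 -0.24975672  0.20280811] [0.56874723 0.53730765 0.16512677]
```

View pics/end.png

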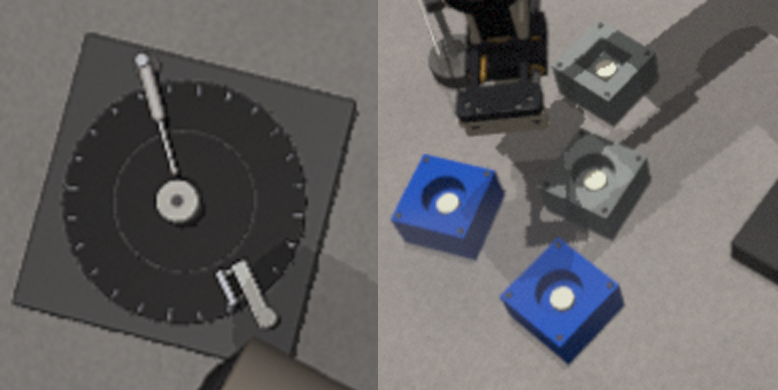

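The lug at (230,290) still rests against the stop bar at (250,290), and the grey round well's key at (595,180) is back up. The tool is clear of everything, so I'll hand in.

```bash
python3 -c "
from cell import robot; print(robot.hand_in())"
```

```text
the job is handed in; nothing more can be done
None
```

I pushed the turntable home until its bumper rested against the stop, then pressed the zero key in the grey round well fully down and let it back up; the job was handed in at about 17.5 s, and no verdict came back.

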